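# Test the bench sander's emergency stop and reset it

## Robot

A 7-joint arm with a two-finger parallel gripper is mounted at the origin on the work surface. World frame = base frame: x ahead of the robot, y to its left, z up, the work surface at z = 0. Lengths are in m, angles in rad, forces in N, time in s.
With the tool pointing down it reaches from about 0.4 to 0.85 m from the base axis. Payload 4.5 kg.
Tool frame: the origin (TCP) lies at the centre of the arm's flange, where the gripper is bolted on; the fingertips stand r.tcp_to_tips ahead of it and the grasp point (between the pads) lies 147 mm ahead of it (r.tcp_to_tips is the distance from the TCP to the fingertips, in m); x points along the fingers, y is the direction in which the jaws open and shut, and the axes are right-handed (so a half turn about x gives the same grasp; the last joint's range is limited). The gripper opens to 88 mm and grips with 3 to 60 N. Pads are 18 mm wide; open, the fingers measure 123 mm over their backs; the gripper's body (75 mm by 187 mm) begins 45 mm behind the grasp point.
Start: joints at [1.343, 0.689, -0.195, 1.565, 0.157, 0.902, -0.215], TCP at [0.162, -0.604, 0.405] pointing down, gripper open.
Joint ranges: [-3.01, 3.01], [-0.46, 2.08], [-1.47, 1.51], [0.13, 2.56], [-1, 4.14], [0.04, 2.09], [-2.66, 2.66]. Speed limits (rad/s): [2.57, 2.57, 3.14, 3.14, 3.14, 3.14, 3.14].

## Interface

Orientations are given as a unit quaternion [x, y, z, w].
In Python, from plant import r, eyes gives the robot as it stands.
- The arm moves only by the tool carry_out, never from a script. Its argument "targets" is text: rows parted by semicolons, each of 5 numbers parted by spaces: the opening, from 0 (shut) to 1 (fully open), then the shift along the tool's x, y, z in mm, then the turn about the tool's x in rad. A call has 1 to 20 rows; each row shifts and turns the commanded pose from where the row before left it, along the tool's axes as they then stand; what a row does not reach is not made up. A row lasts 1/12 s, in which the tool goes at most 41.7 mm and 7.16 degrees, less where a joint would pass 70% of its speed; a pose out of reach is approached as far as the arm can. A call is refused whole if a number of a shift passes 41.7 or a number of a turn 0.125, either way. A call with a gripper value outside its range is refused whole. The fingers move at their own pace and stop on an object; "force" is the grip in N (left out, the last holds). Time passes only in rows, so rows that do not move let the fingers close. It gives the time, the measured TCP pose, the force and the opening at its end, in the units of the state.
- r.get_state(): the state, without advancing time (a new reading comes with each control period).
- eyes.snapshot(name): name is "scene" or "top" or "wrist"; returns (picture, depth): 400x640x3 uint8, blue, green, red; 400x640 float32, m along the optical axis (not along the pixel's ray), 0 where there is no reading.
- eyes.camera_params(name): a dict with "intrinsics" (3x3 intrinsics, pixels), "rvec" (rotation vector, rad) and "tvec" (3), from world to camera coordinates, as OpenCV has them; the wrist camera has in their place "T_tool_cam" (4x4, takes a point from camera to tool coordinates, whose origin is the TCP and whose axes are the tool frame's). Camera axes: x right, y down, z forward; pixel columns grow to the right and rows downward; lengths in m; the calibration is good to about 2 mm. A picture is of the moment at which its call begins: read the wrist's pose just before it. camera_params takes no time and is no camera call.
- r.finish_job(): hands the job in, once; it reports no verdict.
The state is a dict: "clock": time; "q": joint angles; "qd": joint speeds; "joint_torque": joint torques, N m; "tool_pos": TCP position; "eef_rot": TCP orientation; "contact_force": force on the tool from outside, world axes, zero at the start; "moment": the same for the moment, N m; "opening": opening from 0.0 (shut) to 1.0 (fully open).
Only numpy, scipy, OpenCV 4.12 (cv2) and the standard library are available. Lean on these libraries where they do the work, as an engineer would, in place of code of your own. Each camera call takes 0.05 s, during which the arm holds its last target.

## Task

Test the sander's emergency stop before use: with the fingertips, press the red mushroom head fully in until it latches, then push one of its wings round clockwise (seen from above) until the head springs back out. After that press the blue reset button in and let it go; finish clear of the controls. Don't press the green start button, don't force the controls, and leave the tools and materials on the bench where they lie.

Things in the scene. Friction and masses are not known exactly. Their poses are not given: they have to be found in the camera images.
- stop_top (a point): Top centre of the red mushroom head of the emergency stop, on its vertical press-and-twist axis. The head is a 60 mm wide, 24 mm thick dome with two red wings; it sits on a fixed yellow box, 120 x 120 mm and 45 mm tall, whose top is at z = 0.045. This point is 38 mm above the box top (z = 0.083) when the head is out and about 30 mm above it when latched in. Its y axis points along wing_a and z up.
- wing_a (a point): Middle of the outer end of one wing, 52 mm from the head's axis, 16 mm below the top centre. Each wing is a straight radial bar 10 mm wide and 16 mm tall that reaches from the dome's rim (radius 30 mm) to radius 52 mm; its underside is 14 mm above the box top with the head out and about 6 mm with it latched, so a fingertip can stand beside it and push it sideways.
- wing_b (a point): The same point on the opposite wing.
- stop_press (a joint): Travel of the red head downwards, m: 0 fully out, 0.011 hard against its stop. A spring pushes it up (3 N when out, 7 N when in; about 11 N are needed in all on the way). Pushed past 0.009 it latches by itself and then stays at about 0.008 when let go; short of that it springs back.
- stop_twist (a joint): Twist of the red head, rad: 0 at rest, growing clockwise seen from above, to a stop at 0.85; it does not turn the other way. A spring (0.03 N m at 0, 0.07 N m at 0.85) turns it back to 0 when let go. While latched, a twist of 0.5 to 0.6 frees the latch and the head springs out.
- reset_top (a point): Centre of the top of the blue reset button, 36 mm wide, on a fixed grey box 80 x 75 mm and 45 mm tall; a black collar 52 mm wide and 12 mm tall surrounds it. The button's top is 63 mm above the table and 6 mm above the collar.
- reset (a joint): Travel of the blue button downwards, m: 0 up, 0.006 fully in, where it takes 5 N; it springs back up.
- start_top (a point): Centre of the top of the green start button, in an identical grey box. It and the blue one change places between runs.
- start (a joint): Travel of the green button downwards, m: 0 up, 0.006 fully in.
- sanding_block: Loose cork sanding block, 75 x 45 x 30 mm; origin under its centre.
- thread_spool: Loose wooden spool, 40 mm wide, 36 mm tall; origin under its centre.
- glue_bottle: Loose white glue bottle with an orange cap, 40 mm wide, 100 mm tall; origin under its centre.
- paint_jar: Loose amber jar with a black lid, 52 mm wide, 55 mm tall; origin under its centre.
- screwdriver: Loose screwdriver with a green handle, 170 mm long, 26 mm thick, lying along its x axis; origin under its middle.
- brush: Loose brush with a wooden handle, 180 mm long, 20 mm thick, lying along its x axis; origin under its middle.
- keel_block: Loose wooden block, 120 x 30 x 25 mm, long along its x axis; origin under its centre.

How it is judged:
By the outcome, as a careful person would: the job done as asked, in the order asked, and still so for the second after the job is handed in, with the robot touching nothing.
It also fails if it takes over 58 s, if anything falls off the work surface, if the arm or the gripper's body presses on something with over 40 N, if the wrist force passes 120 N, or if a joint passes its speed limit or range.

## Working session

There is one attempt and no reset: what is moved stays moved. The work goes in short steps, Python scripts to look and compute and a tool call to move; the robot and the scene stay as the last step left them, time stands still between calls to the robot, and variables do not carry over. Pictures are saved under pics/ and viewed, and the job is handed in when it is done.

Besides the shell and the picture viewer there is one more tool, called after ">>>" as name(argument=value, ...), one argument or row to a line, values as JSON. carry_out: Moves the arm, as the interface text tells. Its arguments: {"type":"object","properties":{"targets":{"type":"string"},"force":{"type":"number"}},"required":["targets"]}

```bash
mkdir -p pics; ls
python3 - <<'E'
from plant import r, eyes
import cv2
s=r.get_state(); print({k:s[k] for k in('clock','tool_pos','eef_rot','opening','contact_force')}, r.tcp_to_tips)
for n in('scene','top'):
    p,d=eyes.snapshot(n); cv2.imwrite(f'pics/{n}0.png',p); 
    import numpy as np; np.save(f'{n}0.npy',d)
    print(eyes.camera_params(n))
print(eyes.camera_params('wrist'))
E
```

```text
pics
{'clock': 0.0, 'tool_pos': array([ 0.16163322, -0.60338758,  0.4038837 ]), 'eef_rot': array([-0.70092177, -0.09298216,  0.70118751, -0.09164643]), 'opening': 0.9971154154027514, 'contact_force': array([-0.79794827,  0.52591586,  0.34681136])} 0.166
{'intrinsics': array([[440.02802997,   0.        , 318.56420694],
       [  0.        , 440.02802997, 186.54478624],
       [  0.        ,   0.        ,   1.        ]]), 'rvec': array([ 2.123843  ,  0.96088396, -0.41305044]), 'tvec': array([-0.36981698, -0.21647084,  1.56336681])}
{'intrinsics': array([[410.45333858,   0.        , 328.78744359],
       [  0.        , 410.45333858, 199.56548063],
       [  0.        ,   0.        ,   1.        ]]), 'rvec': array([ 2.14514884, -2.10821016,  0.20402162]), 'tvec': array([-0.01614151,  0.57522287,  1.0970818 ])}
{'intrinsics': array([[280.80527875,   0.        , 320.09548476],
       [  0.        , 280.80527875, 201.14340689],
       [  0.        ,   0.        ,   1.        ]]), 'T_tool_cam': array([[ 2.27368824e-04, -3.20856100e-01,  9.47127928e-01,
         1.94474410e-02],
       [ 9.99999932e-01, -2.03556544e-04, -3.09019678e-04,
         8.71333454e-04],
       [ 2.91944936e-04,  9.47127933e-01,  3.20856032e-01,
        -8.37260036e-02],
       [ 0.00000000e+00,  0.00000000e+00,  0.00000000e+00,
         1.00000000e+00]])}
```

View pics/scene0.png

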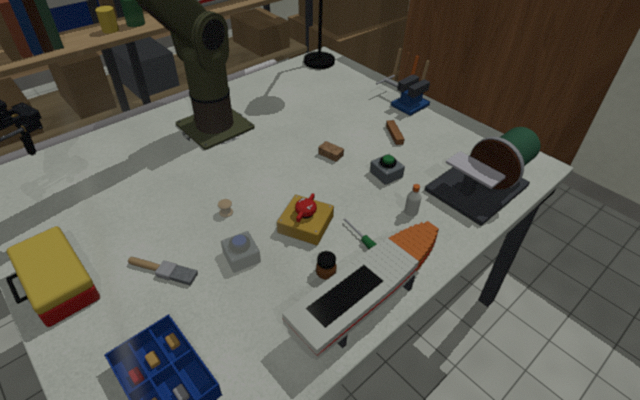

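View pics/top0.png

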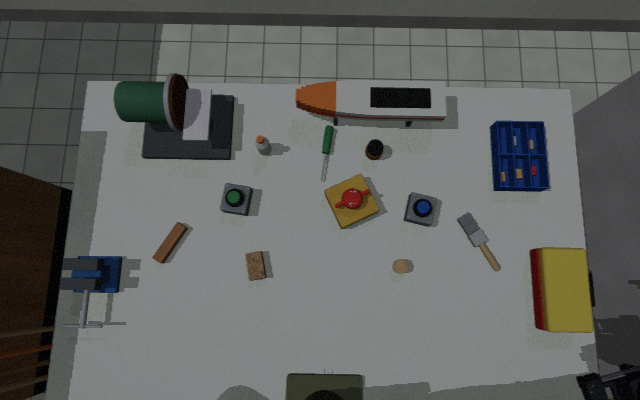

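The scene and top views both show the controls. In the top view the red head is near (351,199), with wings to the upper right and lower left. Blue is at (423,208) and green at (235,198). Next I'll measure them.

```bash
cat > h.py <<'E'
import numpy as np, cv2
from plant import r, eyes
from scipy.spatial.transform import Rotation as R
def cam(n,st=None):
    c=eyes.camera_params(n); K=c['intrinsics']
    if n=='wrist':
        T=c['T_tool_cam']; Rt=R.from_quat(st['eef_rot']).as_matrix()
        return K, Rt@T[:3,:3], Rt@T[:3,3]+st['tool_pos']
    Rm=cv2.Rodrigues(c['rvec'])[0]; return K,Rm.T,-Rm.T@c['tvec']
def ray(n,px,z,st=None):
    K,Rw,o=cam(n,st); px=np.atleast_2d(px).astype(float)
    d=(Rw@np.linalg.inv(K)@np.c_[px,np.ones(len(px))].T).T
    return o+d*((z-o[2])/d[:,2])[:,None]
def masks(p):
    h=cv2.cvtColor(p,cv2.COLOR_BGR2HSV); H,S,V=cv2.split(h)
    return {'red':((H<6)|(H>174))&(S>150)&(V>60),'blue':(H>100)&(H<125)&(S>110)&(V>50),'green':(H>50)&(H<85)&(S>100)&(V>40),'yellow':(H>18)&(H<32)&(S>120)&(V>60)}
E
python3 - <<'E'
from h import *
roi={'top':{'red':(320,165,390,235),'blue':(400,190,445,230),'green':(215,180,260,220),'yellow':(310,160,395,240)},
'scene':{'red':(280,185,330,230),'blue':(215,225,265,270),'green':(365,145,410,180),'yellow':(265,180,345,250)}}
hz={'red':.075,'blue':.063,'green':.063,'yellow':.045}
for n in roi:
    p=cv2.imread(f'pics/{n}0.png'); M=masks(p)
    for c,(a,b,e,f) in roi[n].items():
        m=np.zeros(p.shape[:2],np.uint8); m[b:f,a:e]=M[c][b:f,a:e]
        ys,xs=np.nonzero(m); 
        if len(xs)<5: print(n,c,'none');continue
        w=ray(n,np.c_[xs,ys],hz[c]); 
        print(n,c,len(xs),(xs.mean(),ys.mean()),w.mean(0).round(4),w.min(0).round(3),w.max(0).round(3))
        if c=='yellow':
            rc=cv2.minAreaRect(w[:,:2].astype(np.float32)); print(rc)
        if c=='red':
            r0=w[:,:2]-w[:,:2].mean(0); u=np.linalg.svd(r0,full_matrices=False)[2][0]; print('ax',u,np.ptp(r0@u), np.degrees(np.arctan2(u[1],u[0])))
    if n=='top': cv2.imwrite('pics/topzoom.png',cv2.resize(p[150:250,200:450],None,fx=3.2,fy=3.2,interpolation=cv2.INTER_CUBIC))
    else: cv2.imwrite('pics/scenezoom.png',cv2.resize(p[140:290,200:420],None,fx=3.5,fy=3.5,interpolation=cv2.INTER_CUBIC))
E
```

```text
top red 341 (np.float64(352.0410557184751), np.float64(198.43401759530792)) [ 0.5757 -0.07    0.075 ] [ 0.549 -0.117  0.075] [ 0.602 -0.026  0.075]
ax [ 0.41393915 -0.91030455] 0.10056631912129216 -65.54747274987913
top blue 131 (np.float64(422.9541984732824), np.float64(206.7175572519084)) [ 0.5582 -0.2678  0.063 ] [ 0.54  -0.285  0.063] [ 0.574 -0.251  0.063]
top green 125 (np.float64(232.976), np.float64(196.544)) [0.5774 0.2602 0.063 ] [0.562 0.243 0.063] [0.593 0.277 0.063]
top yellow 1262 (np.float64(350.9469096671949), np.float64(201.26307448494453)) [ 0.5735 -0.0688  0.045 ] [ 0.5   -0.145  0.045] [0.653 0.005 0.045]
((0.5767053365707397, -0.06957444548606873), (0.11902359873056412, 0.1191745325922966), 26.074066162109375)
scene red 297 (np.float64(305.0808080808081), np.float64(207.59595959595958)) [ 0.5864 -0.0759  0.075 ] [ 0.556 -0.121  0.075] [ 0.616 -0.026  0.075]
ax [ 0.49681305 -0.86785759] 0.10833188168802715 -60.21062403702727
scene blue none
scene green 75 (np.float64(388.06666666666666), np.float64(158.84)) [0.5804 0.2587 0.063 ] [0.563 0.24  0.063] [0.598 0.276 0.063]
scene yellow 1403 (np.float64(305.5053456878118), np.float64(222.19529579472558)) [ 0.6048 -0.0903  0.045 ] [ 0.506 -0.16   0.045] [0.68  0.003 0.045]
((0.5931235551834106, -0.08158198744058609), (0.1267087608575821, 0.14611025154590607), 25.61937713623047)
```

View pics/topzoom.png

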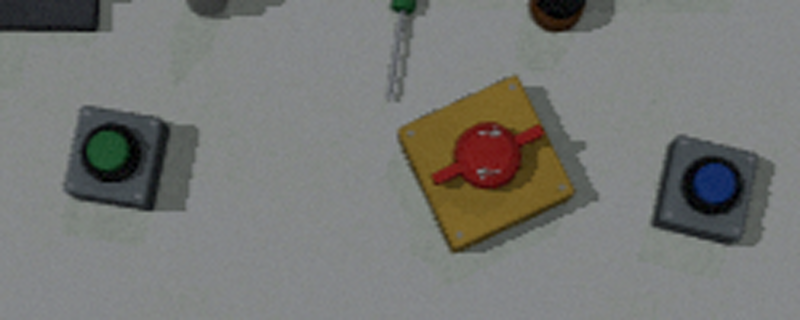

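View pics/scenezoom.png

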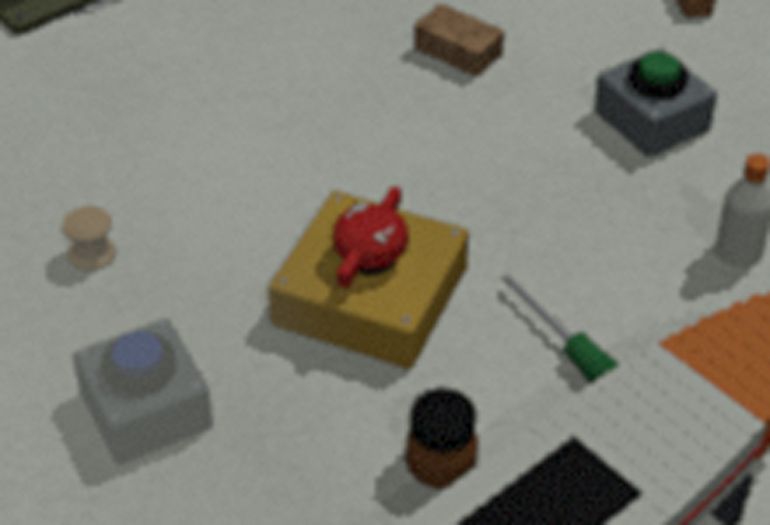

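```bash
cat >> h.py <<'E'
def show(target=None,yaw=None):
    s=r.get_state(); M=R.from_quat(s['eef_rot']).as_matrix()
    tip=s['tool_pos']+M[:,0]*r.tcp_to_tips
    print('t',round(s['clock'],2),'tip',tip.round(4),'x',M[:,0].round(4),'yaw_y',round(np.degrees(np.arctan2(M[1,1],M[0,1])),2),'F',s['contact_force'].round(2),'M',s['moment'].round(2),'op',round(s['opening'],3),'q',s['q'].round(2))
    if target is not None: print('tool shift mm to target',(M.T@(np.array(target)-tip)*1000).round(1))
    return s,M,tip
E
python3 -c "
from h import *
show((.5765,-.0697,.14))"
```

```text
t 0.1 tip [ 0.1616 -0.6032  0.238 ] x [-6.0e-04  1.6e-03 -1.0e+00] yaw_y -74.99 F [-0.2  -0.22 -0.32] M [0.03 0.01 0.03] op 0.997 q [ 1.34  0.69 -0.19  1.57  0.16  0.9  -0.22]
tool shift mm to target [  98.6 -407.7 -538.9]
```

>>> carry_out(
  targets="0 0 -20.4 -27 0;0 0 -20.4 -27 0;0 0 -20.4 -27 0;0 0 -20.4 -27 0;0 0 -20.4 -27 0;0 0 -20.4 -27 0;0 0 -20.4 -27 0;0 0 -20.4 -27 0;0 0 -20.4 -27 0;0 0 -20.4 -27 0;0 0 -20.4 -27 0;0 0 -20.4 -27 0;0 0 -20.4 -27 0;0 0 -20.4 -27 0;0 0 -20.4 -27 0;0 0 -20.4 -27 0;0 0 -20.4 -27 0;0 0 -20.4 -27 0;0 0 -20.4 -27 0;0 0 -20.4 -27 0",
  force=30,
)

```text
clock: 1.77
tool_pos: [0.5784, -0.0683, 0.4044]
eef_rot: [-0.701, -0.092, 0.701, -0.092]
contact_force: [0.4, -0.1, 0.3]
opening: 0.003
```

>>> carry_out(
  targets="0 3 0 0 -0.1;0 3 0 0 -0.1;0 3 0 0 -0.1;0 3 0 0 -0.1;0 3 0 0 -0.1;0 3 0 0 -0.1;0 3 0 0 -0.1;0 3 0 0 -0.1;0 3 0 0 -0.1;0 3 0 0 -0.1;0 3 0 0 -0.1;0 3 0 0 -0.1;0 3 0 0 -0.1;0 3 0 0 -0.1;0 3 0 0 -0.1;0 3 0 0 -0.1;0 3 0 0 -0.1;0 0 0 0 -0.045;0 0 0 0 0;0 0 0 0 0",
)

```text
clock: 3.43
tool_pos: [0.5777, -0.07, 0.3534]
eef_rot: [0.38, 0.596, -0.381, 0.596]
contact_force: [-1.2, 0.2, -0.1]
opening: 0.003
```

```bash
python3 -c "
from h import *
s,M,t=show((.5765,-.0697,.14))
p,d=eyes.snapshot('wrist'); cv2.imwrite('pics/w1.png',p)
m=masks(p)['red']; n,l,st,c=cv2.connectedComponentsWithStats(m.astype(np.uint8)); print(st[1:][st[1:,4]>40],c[1:][st[1:,4]>40])
for i in range(1,n):
  if st[i,4]>300:
    ys,xs=np.nonzero(l==i); w=ray('wrist',np.c_[xs,ys],.07,s)[:,:2]; print(w.mean(0),w.min(0),w.max(0)); q=w-w.mean(0);u=np.linalg.svd(q,full_matrices=False)[2][0];print(np.degrees(np.arctan2(u[1],u[0])),np.ptp(q@u))
"
```

```text
t 3.43 tip [ 0.5776 -0.07    0.1874] x [-6.e-04  1.e-04 -1.e+00] yaw_y 24.88 F [-1.16  0.2  -0.05] M [-0.03 -0.17  0.04] op 0.003 q [ 0.38  0.75 -0.6   1.74  0.55  0.82 -0.04]
tool shift mm to target [47.4 -0.8 -0.7]
[[ 292  141   58  103 2817]
 [ 503  179  137  129 1015]
 [ 445  337   39   43  268]] [[320.11750089 192.12389066]
 [569.1270936  242.86206897]
 [464.49626866 356.29477612]]
[ 0.57632421 -0.06788283] [ 0.54841205 -0.1181492 ] [ 0.605223   -0.02183966]
-66.2727182809665 0.10501536616005352
[ 0.83543604 -0.01042097] [ 0.82146944 -0.10272337] [0.85295763 0.07431199]
81.49429014042174 0.17933802745638489
```

View pics/w1.png

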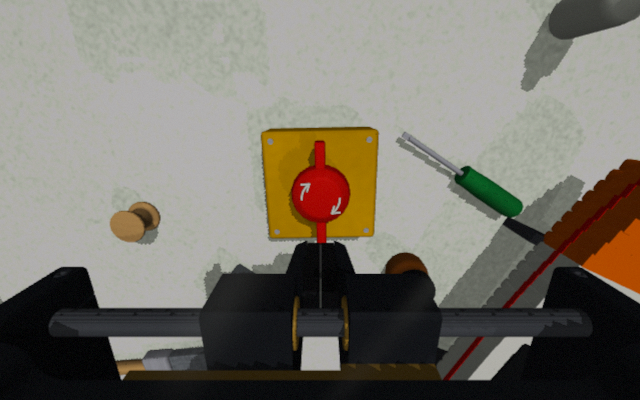

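The wrist view shows the wings running vertically in the picture, in line with tool z, at columns 320, rows 141 and 240. The dome centre is at (320,193). The tips are within about 1.5 mm of the axis, so I'm descending.

>>> carry_out(
  targets="0 10 -1 -1 0;0 10 0 0 0;0 10 0 0 0;0 10 0 0 0;0 10 0 0 0;0 10 0 0 0;0 10 0 0 0;0 10 0 0 0;0 10 0 0 0;0 8 0 0 0;0 3 0 0 0;0 0 0 0 0;0 0 0 0 0",
)

```text
clock: 4.57
tool_pos: [0.5766, -0.0693, 0.2528]
eef_rot: [0.38, 0.596, -0.38, 0.596]
contact_force: [0.2, -0.5, 1.3]
opening: 0.004
```

```bash
python3 -c "
from h import *
show((.5768,-.0692,.083))"
```

```text
t 4.57 tip [ 0.5766 -0.0693  0.0868] x [ 3.e-04  0.e+00 -1.e+00] yaw_y 24.99 F [ 0.17 -0.51  1.33] M [-0.01 -0.13  0.05] op 0.004 q [ 0.32  0.89 -0.49  1.81  0.68  0.62 -0.15]
tool shift mm to target [3.8 0.2 0. ]
```

Now pressing slowly, 11 mm commanded.

>>> carry_out(
  targets="0 2 0 0 0;0 2 0 0 0;0 1 0 0 0;0 1 0 0 0;0 1 0 0 0;0 1 0 0 0;0 1 0 0 0;0 1 0 0 0;0 1 0 0 0;0 0 0 0 0;0 0 0 0 0",
)

```text
clock: 5.48
tool_pos: [0.5768, -0.0693, 0.2425]
eef_rot: [0.38, 0.596, -0.38, 0.597]
contact_force: [-0.5, 0.9, 3.8]
opening: 0.005
```

```bash
python3 -c "
from h import *
show((.5768,-.0692,.073))"
```

```text
t 5.48 tip [ 0.5771 -0.0693  0.0765] x [ 1.6e-03 -2.0e-04 -1.0e+00] yaw_y 24.98 F [-0.49  0.92  3.77] M [-0.03 -0.03 -0.01] op 0.005 q [ 0.31  0.9  -0.48  1.81  0.69  0.6  -0.16]
tool shift mm to target [ 3.5 -0.2 -0.2]
```

>>> carry_out(
  targets="0 1 0 0 0;0 1 0 0 0;0 1 0 0 0;0 0 0 0 0;0 0 0 0 0",
)

```text
clock: 5.9
tool_pos: [0.5768, -0.0693, 0.2396]
eef_rot: [0.38, 0.596, -0.38, 0.597]
contact_force: [-0.8, 0.0, 5.7]
opening: 0.003
```

```bash
python3 -c "
from h import *
show((.5768,-.0692,.073))"
```

```text
t 5.9 tip [ 0.5771 -0.0693  0.0736] x [ 1.6e-03 -2.0e-04 -1.0e+00] yaw_y 24.98 F [-0.84  0.04  5.73] M [-0.03  0.06 -0.03] op 0.003 q [ 0.31  0.91 -0.47  1.81  0.69  0.59 -0.16]
tool shift mm to target [ 0.6 -0.2 -0.2]
```

>>> carry_out(
  targets="0 1 0 0 0;0 0.5 0 0 0;0 0 0 0 0;0 0 0 0 0",
)

```text
clock: 6.23
tool_pos: [0.5768, -0.0693, 0.2381]
eef_rot: [0.38, 0.596, -0.38, 0.597]
contact_force: [-1.2, 0.4, 6.6]
opening: 0.005
```

```bash
python3 -c "
from h import *
show((.5768,-.0692,.073))"
```

```text
t 6.23 tip [ 0.5771 -0.0693  0.0721] x [ 1.7e-03 -3.0e-04 -1.0e+00] yaw_y 24.98 F [-1.22  0.37  6.65] M [-0.11  0.08 -0.  ] op 0.005 q [ 0.31  0.91 -0.47  1.81  0.7   0.59 -0.17]
tool shift mm to target [-0.9 -0.2 -0.3]
```

>>> carry_out(
  targets="0 -3 0 0 0;0 -8 0 0 0;0 -12 0 0 0;0 -12 0 0 0;0 -12 6 4 0;0 -12 10 12 0;0 0 10 12 0;0 0 9 12 0;0 0 0 3 0;0 0 0 0 0",
)

```text
clock: 7.07
tool_pos: [0.6264, -0.0945, 0.2968]
eef_rot: [0.381, 0.596, -0.381, 0.596]
contact_force: [-0.7, 1.0, 0.1]
opening: 0.003
```

```bash
python3 -c "
from h import *
s,M,t=show((.5768,-.0692,.073))
p,d=eyes.snapshot('wrist'); cv2.imwrite('pics/w2.png',p)
K,Rw,o=cam('wrist',s)
m=masks(p)['red']; ys,xs=np.nonzero(m&(d>0)); dd=d[ys,xs]
P=o+(Rw@(np.linalg.inv(K)@np.c_[xs,ys,np.ones(len(xs))].T*dd)).T
k=np.hypot(P[:,0]-.5768,P[:,1]+.0692)
print('top z',np.median(P[k<.006,2]),np.percentile(P[k<.06,2],[50,95]))
w=P[(k>.033)&(k<.06)]; print(len(w)); 
for g in (w[w[:,1]<-.0692],w[w[:,1]>-.0692]):
  if len(g): print(g.mean(0), np.degrees(np.arctan2(g[:,1].mean()+.0692,g[:,0].mean()-.5768)))
yel=masks(p)['yellow']; ys,xs=np.nonzero(yel&(d>0)); P=o+(Rw@(np.linalg.inv(K)@np.c_[xs,ys,np.ones(len(xs))].T*d[ys,xs])).T; print('box z',np.median(P[:,2]))
"
```

```text
t 7.07 tip [ 0.6265 -0.0946  0.1308] x [ 7.e-04 -4.e-04 -1.e+00] yaw_y 24.88 F [-0.72  1.    0.07] M [-0.03 -0.09 -0.02] op 0.003 q [ 0.37  0.88 -0.56  1.62  0.6   0.82 -0.01]
tool shift mm to target [ 57.7 -34.5 -44. ]
top z 0.07497091615860116 [0.07184573 0.07505989]
665
[ 0.5957921  -0.10647392  0.06685442] -62.99989795035969
[ 0.55909199 -0.03108739  0.06685338] 114.92068657630561
box z 0.04560620211980629
```

View pics/w2.png

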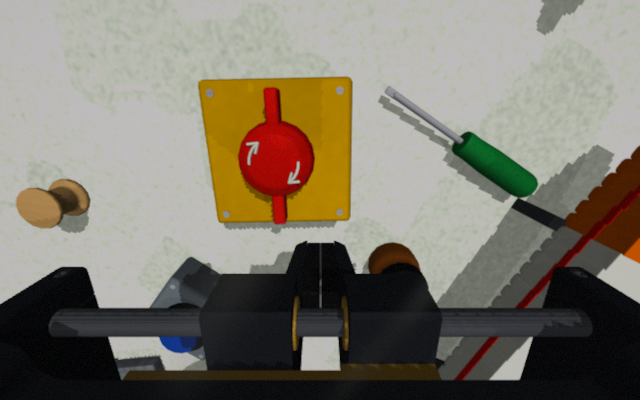

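The head is latched: its top reads z = 0.075, down 8 mm. In this view it is at (276,158), with the near wing at (279,208). The finger is offset beside that wing, ready to be lowered.

>>> carry_out(
  targets="0 10 0 0 -0.02;0 10 0 0 0;0 10 0 0 0;0 10 0 0 0;0 10 0 0 0;0 10 0 0 0;0 8 0 0 0;0 6 0 0 0;0 4 0 0 0;0 1.5 0 0 0;0 0 0 0 0;0 0 -3 0 0;0 0 -3 0 0;0 0 -2 0 0;0 0 -2 0 0;0 0 0 0 0;0 0 0 0 0",
)

```text
clock: 8.53
tool_pos: [0.6173, -0.0981, 0.2169]
eef_rot: [0.374, 0.6, -0.374, 0.6]
contact_force: [0.3, 0.2, -0.3]
opening: 0.006
```

```bash
python3 -c "
from h import *
s,M,t=show((.577,-.069,.073))
p,d=eyes.snapshot('wrist'); cv2.imwrite('pics/w3.png',p)
p,d=eyes.snapshot('scene'); cv2.imwrite('pics/s3.png',cv2.resize(p[150:270,220:400],None,fx=4,fy=4))
"
```

```text
t 8.53 tip [ 0.6173 -0.0982  0.0509] x [ 2.e-04 -2.e-04 -1.e+00] yaw_y 26.12 F [ 0.29  0.2  -0.28] M [-0.03 -0.1  -0.05] op 0.006 q [ 0.35  0.98 -0.49  1.68  0.69  0.66 -0.06]
tool shift mm to target [-22.1 -23.4 -43.9]
```

View pics/w3.png

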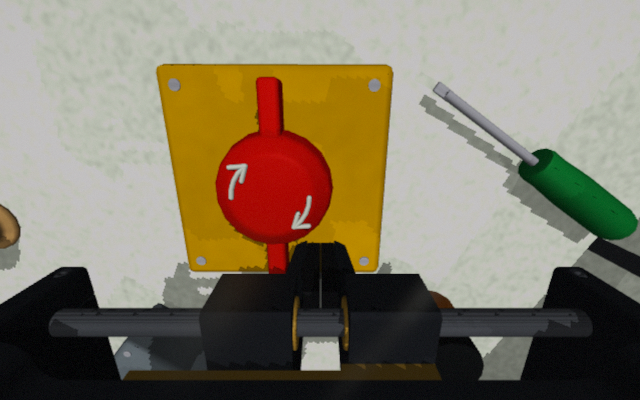

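View pics/s3.png

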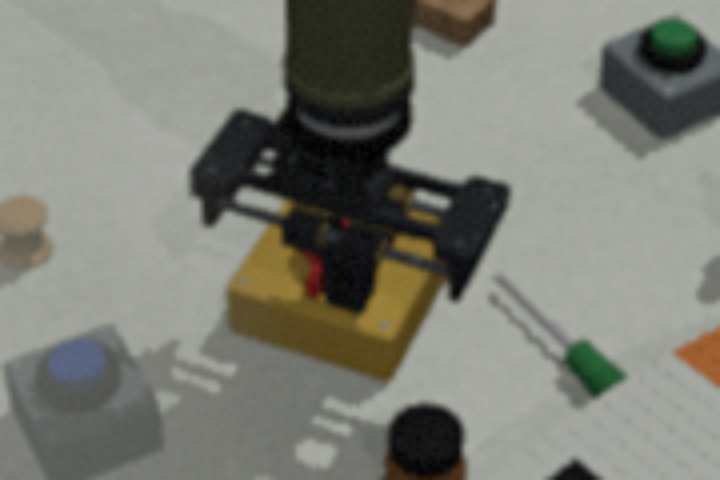

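In both views the shut finger stands just beside the wing: the wing is at (277,258) in the wrist view, with the finger right of it. Now I'll orbit clockwise.

>>> carry_out(
  targets="0 0 -2.2 1.1 0.05;0 0 -2.2 1.1 0.05;0 0 -2.2 1.1 0.05;0 0 -2.2 1.1 0.05;0 0 -2.2 1.1 0.05;0 0 -2.2 1.1 0.05;0 0 -2.2 1.1 0.05;0 0 -2.2 1.1 0.05;0 0 -2.2 1.1 0.05;0 0 -2.2 1.1 0.05;0 0 0 0 0;0 0 0 0 0",
)

```text
clock: 9.63
tool_pos: [0.5991, -0.1132, 0.2169]
eef_rot: [0.511, 0.489, -0.51, 0.49]
contact_force: [2.0, -0.1, 0.8]
opening: 0.003
```

```bash
cat > look.py <<'E'
from h import *
import sys
C=(.577,-.069)
s,M,t=show((*C,.073))
p,d=eyes.snapshot('wrist'); cv2.imwrite('pics/%s.png'%sys.argv[1],p)
K,Rw,o=cam('wrist',s)
m=masks(p)['red']; ys,xs=np.nonzero(m&(d>0)); dd=d[ys,xs]
P=o+(Rw@(np.linalg.inv(K)@np.c_[xs,ys,np.ones(len(xs))].T*dd)).T
k=np.hypot(P[:,0]-C[0],P[:,1]-C[1])
print('top z',np.median(P[k<.008,2]))
w=P[(k>.034)&(k<.06)]
a=np.degrees(np.arctan2(w[:,1]-C[1],w[:,0]-C[0])); f=a>0
print('wing angles b',np.median(a[f]) if f.any() else None,'a',np.median(a[~f]) if (~f).any() else None,'n',f.sum(),(~f).sum())
E
python3 look.py w4
```

```text
t 9.63 tip [ 0.5993 -0.1132  0.0509] x [ 1.1e-03  1.0e-04 -1.0e+00] yaw_y -2.42 F [ 1.98 -0.09  0.77] M [-0.07 -0.3  -0.01] op 0.003 q [ 0.31  0.95 -0.36  1.73  0.56  0.57 -0.43]
tool shift mm to target [-22.1 -24.1 -43.2]
top z 0.07503900210144221
wing angles b 90.84537605254528 a -87.40991049420376 n 958 299
```

View pics/w4.png

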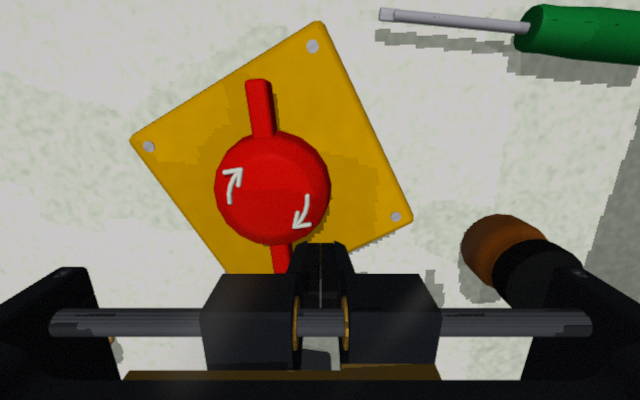

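The wings have turned about 0.43 rad and the head is still latched. I'll push on a little more.

>>> carry_out(
  targets="0 0 -2.2 1.1 0.05;0 0 -2.2 1.1 0.05;0 0 -2.2 1.1 0.05;0 0 -2.2 1.1 0.05;0 0 0 0 0;0 0 0 0 0",
)

```text
clock: 10.18
tool_pos: [0.5896, -0.1168, 0.2168]
eef_rot: [0.557, 0.436, -0.557, 0.436]
contact_force: [1.2, -1.1, 0.2]
opening: 0.008
```

```bash
python3 look.py w5
```

```text
t 10.18 tip [ 0.5897 -0.1169  0.0508] x [ 4.e-04 -2.e-04 -1.e+00] yaw_y -13.85 F [ 1.24 -1.09  0.18] M [-0.15 -0.29  0.01] op 0.008 q [ 0.29  0.93 -0.3   1.76  0.5   0.52 -0.58]
tool shift mm to target [-22.2 -23.8 -43.5]
top z 0.08308935272899211
wing angles b 78.29754725172461 a -99.03223259045836 n 1068 192
```

The head has sprung out (top z = 0.083). I'll follow the wing back, step clear and rise.

>>> carry_out(
  targets="0 0 2.2 -1.1 -0.05;0 0 2.2 -1.1 -0.05;0 0 2.2 -1.1 -0.05;0 0 2.2 -1.1 -0.05;0 0 2.2 -1.1 -0.05;0 0 2.2 -1.1 -0.05;0 0 2.2 -1.1 -0.05;0 0 2.2 -1.1 -0.05;0 0 2.2 -1.1 -0.05;0 0 2.2 -1.1 -0.05;0 0 2.2 -1.1 -0.05;0 0 2.2 -1.1 -0.05;0 0 2.2 -1.1 -0.05;0 0 2.2 -1.1 -0.05;0 0 4 0 0;0 0 4 0 0;0 -10 2 0 0;0 -15 0 0 0;0 -20 0 0 0;0 -25 0 0 0",
)

```text
clock: 11.9
tool_pos: [0.6268, -0.0949, 0.287]
eef_rot: [0.374, 0.601, -0.375, 0.599]
contact_force: [0.1, -0.4, 0.7]
opening: 0.008
```

>>> carry_out(
  targets="0 -10 0 0 0;0 0 0 0 0;0 0 0 0 0",
)

```text
clock: 12.15
tool_pos: [0.6272, -0.0951, 0.297]
eef_rot: [0.374, 0.6, -0.374, 0.6]
contact_force: [-0.3, -0.5, -1.2]
opening: 0.006
```

```bash
python3 look.py w6; python3 -c "
from h import *
show((.5582,-.2678,.12))
for n in ('top',):
  p,d=eyes.snapshot(n); cv2.imwrite('pics/top6.png',cv2.resize(p[100:280,200:480],None,fx=2.8,fy=2.8))
"
```

```text
t 12.15 tip [ 0.6274 -0.0952  0.131 ] x [ 7.e-04 -5.e-04 -1.e+00] yaw_y 26.11 F [-0.31 -0.46 -1.17] M [-0.01 -0.09  0.04] op 0.006 q [ 0.38  0.89 -0.57  1.61  0.61  0.82  0.01]
tool shift mm to target [ 57.9 -33.7 -45.7]
top z 0.08316432898370538
wing angles b 115.19592341536952 a -63.29598735265074 n 409 278
t 12.2 tip [ 0.6267 -0.0952  0.13  ] x [-1.2e-03 -5.0e-04 -1.0e+00] yaw_y 26.12 F [ 0.28 -0.38 -0.02] M [-0.02 -0.09 -0.04] op 0.005 q [ 0.38  0.89 -0.57  1.62  0.61  0.82  0.01]
tool shift mm to target [  10.2 -137.4  124.8]
```

View pics/w6.png

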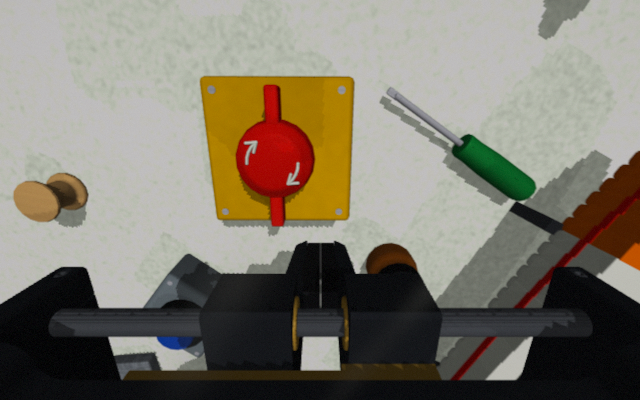

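View pics/top6.png

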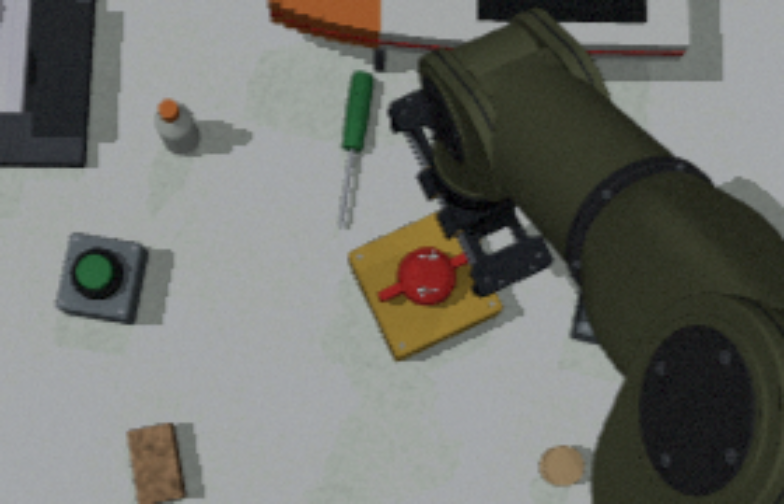

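The head is out and back at rest: in the wrist view the wings are upright again at (272,100) and (277,210), top z = 0.083. Next is the blue button.

>>> carry_out(
  targets="0 -5 -13.7 12.5 0;0 -5 -13.7 12.5 0;0 -5 -13.7 12.5 0;0 -5 -13.7 12.5 0;0 -5 -13.7 12.5 0;0 -5 -13.7 12.5 0;0 0 -13.7 12.5 0;0 0 -13.7 12.5 0;0 0 -13.7 12.5 0;0 0 -13.7 12.5 0;0 0 0 0 0;0 0 0 0 0",
)

```text
clock: 13.25
tool_pos: [0.5586, -0.2682, 0.3254]
eef_rot: [0.375, 0.6, -0.375, 0.599]
contact_force: [0.9, -0.5, 0.3]
opening: 0.008
```

```bash
python3 -c "
from h import *
s,M,t=show()
p,d=eyes.snapshot('wrist'); cv2.imwrite('pics/w7.png',p)
m=masks(p)['blue'].astype(np.uint8); n,l,st,c=cv2.connectedComponentsWithStats(m)
for i in range(1,n):
  if st[i,4]>150:
    ys,xs=np.nonzero(l==i); w=ray('wrist',np.c_[xs,ys],.063,s); print(st[i],c[i],cv2.minEnclosingCircle(w[:,:2].astype(np.float32)),w.mean(0))
show((.5582,-.2678,.068))
"
```

```text
t 13.25 tip [ 0.5583 -0.2681  0.1594] x [-2.1e-03  7.0e-04 -1.0e+00] yaw_y 26.0 F [ 0.93 -0.49  0.26] M [-0.02 -0.11 -0.02] op 0.008 q [ 0.7   0.84 -0.61  1.64  0.6   0.86  0.29]
[ 301  180   39   40 1214] [320.15897858 199.46128501] ((0.5573638677597046, -0.26627540588378906), 0.018916085362434387) [ 0.55695636 -0.2661387   0.063     ]
[301 348  39  22 578] [317.28200692 361.44290657] ((0.6401423811912537, -0.4372347593307495), 0.02608625590801239) [ 0.63870529 -0.44120924  0.063     ]
t 13.3 tip [ 0.5592 -0.2663  0.1598] x [-9.0e-04  1.7e-03 -1.0e+00] yaw_y 26.14 F [-0.27  0.6   0.47] M [ 0.02 -0.15 -0.03] op 0.006 q [ 0.7   0.84 -0.62  1.64  0.6   0.86  0.29]
tool shift mm to target [91.8 -1.5  1. ]
```

View pics/w7.png

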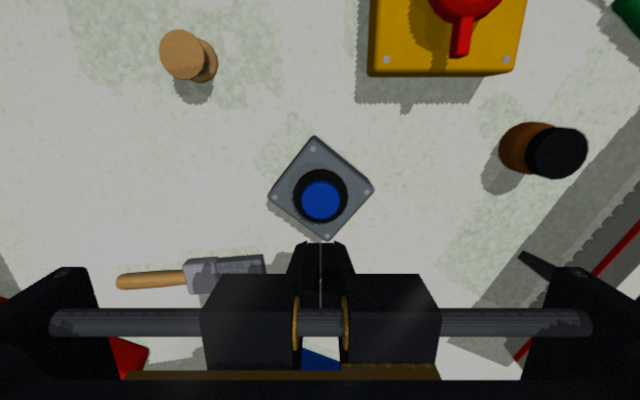

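The blue button is centred at (320,199) in the wrist view. The tips are within about 1 mm of its axis, and green is nowhere near.

>>> carry_out(
  targets="0 10 -1 0 0;0 10 0 0 0;0 10 0 0 0;0 10 0 0 0;0 10 0 0 0;0 10 0 0 0;0 10 0 0 0;0 10 0 0 0;0 8 0 0 0;0 4 0 0 0;0 1 0 0 0;0 1 0 0 0;0 1 0 0 0;0 1 0 0 0;0 1 0 0 0;0 1 0 0 0;0 0 0 0 0;0 0 0 0 0",
)

```text
clock: 14.8
tool_pos: [0.5584, -0.268, 0.229]
eef_rot: [0.374, 0.6, -0.374, 0.6]
contact_force: [-2.7, 0.8, 3.8]
opening: 0.004
```

```bash
python3 -c "
from h import *
show((.5577,-.267,.057))"
```

```text
t 14.8 tip [ 0.5584 -0.268   0.063 ] x [ 1.e-04 -2.e-04 -1.e+00] yaw_y 26.13 F [-2.69  0.76  3.84] M [ 0.18  0.39 -0.04] op 0.004 q [ 0.66  0.97 -0.53  1.69  0.71  0.68  0.21]
tool shift mm to target [ 6.  -0.2 -1.2]
```

>>> carry_out(
  targets="0 1 0 0 0;0 1 0 0 0;0 1 0 0 0;0 0 0 0 0;0 0 0 0 0",
)

```text
clock: 15.22
tool_pos: [0.5584, -0.2679, 0.2273]
eef_rot: [0.374, 0.6, -0.374, 0.6]
contact_force: [-5.4, 1.3, 15.0]
opening: 0.002
```

```bash
python3 -c "
from h import *
show((.5577,-.267,.057))
p,d=eyes.snapshot('scene'); cv2.imwrite('pics/s8.png',cv2.resize(p[170:290,180:330],None,fx=4,fy=4))"
```

```text
t 15.22 tip [ 0.5584 -0.2681  0.0613] x [ 2.e-04 -1.e-03 -1.e+00] yaw_y 26.12 F [-5.36  1.34 14.98] M [0.24 1.1  0.02] op 0.002 q [ 0.66  0.97 -0.52  1.69  0.71  0.68  0.2 ]
tool shift mm to target [ 4.3 -0.2 -1.3]
```

View pics/s8.png

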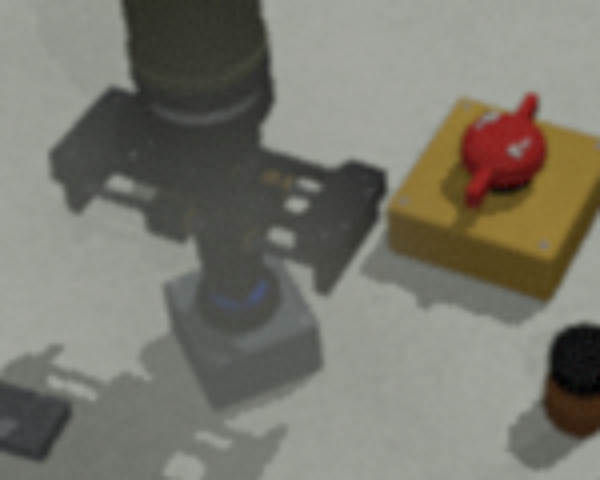

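15 N with the tips only 1.7 mm down doesn't fit a 5 N button, so something else is taking the load. I'll back off and measure.

>>> carry_out(
  targets="0 -3 0 0 0;0 -5 0 0 0;0 -10 0 0 0;0 -15 0 0 0;0 -20 0 0 0;0 -20 0 0 0;0 -20 0 0 0;0 0 0 0 0;0 0 0 0 0",
)

```text
clock: 16.02
tool_pos: [0.559, -0.2682, 0.32]
eef_rot: [0.374, 0.599, -0.374, 0.601]
contact_force: [-0.5, -0.6, 0.3]
opening: 0.005
```

```bash
python3 -c "
from h import *
s,M,t=show()
p,d=eyes.snapshot('wrist'); cv2.imwrite('pics/w9.png',p)
K,Rw,o=cam('wrist',s)
v,u=np.mgrid[150:245,260:385]; v=v.ravel();u=u.ravel(); dd=d[v,u]
P=o+(Rw@(np.linalg.inv(K)@np.c_[u,v,np.ones(len(u))].T*dd)).T
H=cv2.cvtColor(p,cv2.COLOR_BGR2HSV)[v,u]
b=masks(p)['blue'][v,u]&(dd>0)
print('blue',P[b].mean(0),P[b].min(0),P[b].max(0))
c=P[b].mean(0); rr=np.hypot(P[:,0]-c[0],P[:,1]-c[1])
for a,e in ((0,.006),(.006,.012),(.012,.017),(.0195,.0245),(.028,.034)):
  k=(rr>a)&(rr<e)&(dd>0); print(a,e,k.sum(),np.percentile(P[k,2],[10,50,90]).round(4))
# slope of button
A=np.c_[P[b][:,:2]-c[:2],np.ones(b.sum())]; print(np.linalg.lstsq(A,P[b][:,2],rcond=None)[0])
cv2.imwrite('pics/w9z.png',cv2.resize(p[120:260,230:410],None,fx=4,fy=4))
"
```

```text
t 16.02 tip [ 0.5596 -0.2683  0.154 ] x [ 3.3e-03 -9.0e-04 -1.0e+00] yaw_y 26.11 F [-0.53 -0.64  0.3 ] M [-0.01 -0.13  0.01] op 0.005 q [ 0.7   0.85 -0.61  1.65  0.61  0.84  0.29]
blue [ 0.55570601 -0.26531897  0.06693185] [ 0.53920857 -0.2867356   0.05600129] [ 0.57354619 -0.24890641  0.06994843]
0 0.006 170 [0.067  0.0679 0.1548]
0.006 0.012 465 [0.0669 0.0677 0.0692]
0.012 0.017 658 [0.0594 0.0672 0.0683]
0.0195 0.0245 792 [0.0498 0.0574 0.0583]
0.028 0.034 1030 [0.0449 0.0457 0.0465]
[ 0.07590368 -0.0398576   0.06693185]
```

View pics/w9z.png

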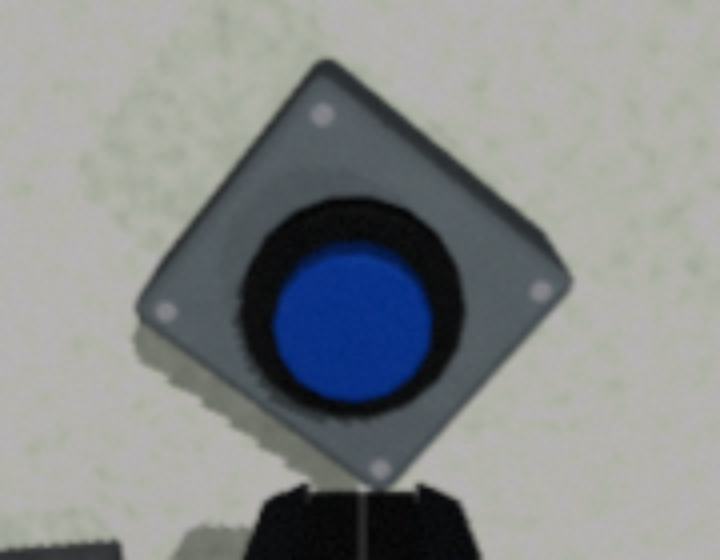

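```bash
python3 -c "
from h import *
def zs(n,p,d,tag,rois):
  K,Rw,o=cam(n); M=masks(p)
  for c,(a,b,e,f) in rois.items():
    m=np.zeros(p.shape[:2],np.uint8); m[b:f,a:e]=M[c][b:f,a:e]; m=cv2.erode(m,np.ones((3,3)))
    ys,xs=np.nonzero(m&(d>0)); P=o+(Rw@(np.linalg.inv(K)@np.c_[xs,ys,np.ones(len(xs))].T*d[ys,xs])).T
    print(tag,c,len(xs),np.median(P,0).round(4) if len(xs) else '')
R0={'red':(335,185,368,215),'blue':(400,190,445,230),'green':(215,180,260,220),'yellow':(310,160,395,240)}
zs('top',cv2.imread('pics/top0.png'),np.load('top0.npy'),'before',R0)
p,d=eyes.snapshot('top'); zs('top',p,d,'now',R0)
p,d=eyes.snapshot('scene'); K,Rw,o=cam('scene'); d0=np.load('scene0.npy')
for dd in(d0,d):
  for (u,v) in ((239,242),(388,160),(306,205)):
    w=dd[v-1:v+2,u-1:u+2]; P=o+Rw@np.linalg.inv(K)@np.array([u,v,1.])*np.median(w); print((u,v),P.round(4))
print(r.get_state()['clock'])
"
```

```text
before red 182 [ 0.5757 -0.0695  0.0807]
before blue 83 [ 0.5571 -0.2668  0.0674]
before green 78 [0.5757 0.2596 0.067 ]
before yellow 886 [ 0.5668 -0.069   0.0455]
now red 181 [ 0.5756 -0.0693  0.0808]
now blue 85 [ 0.5569 -0.2666  0.0675]
now green 84 [0.5759 0.259  0.0665]
now yellow 897 [ 0.5661 -0.069   0.0453]
(239, 242) [ 0.5663 -0.2698  0.0667]
(388, 160) [0.5867 0.2506 0.0664]
(306, 205) [ 0.5859 -0.0724  0.0815]
(239, 242) [ 0.5668 -0.2701  0.0673]
(388, 160) [0.5862 0.2514 0.0657]
(306, 205) [ 0.5861 -0.0726  0.0818]
16.1667
```

Both cameras put the blue button's top at z ≈ 0.067, before and after the press, which is 4 mm above the stated 63 mm. Tips down at 0.0613 therefore means the full 6 mm of travel, and 15 N is the end stop. The button has come back up, so I'll rise clear and do a final check.

>>> carry_out(
  targets="0 -15 0 0 0;0 -20 0 0 0;0 -20 0 0 0;0 -20 0 0 0;0 -20 0 0 0;0 0 0 0 0;0 0 0 0 0;0 0 0 0 0",
)

```text
clock: 16.83
tool_pos: [0.5579, -0.2681, 0.4121]
eef_rot: [0.374, 0.601, -0.374, 0.599]
contact_force: [0.1, 0.1, -0.1]
opening: 0.007
```

```bash
python3 -c "
from h import *
s,M,t=show(); p,d=eyes.snapshot('wrist'); cv2.imwrite('pics/w10.png',p)
p,d=eyes.snapshot('scene'); cv2.imwrite('pics/s10.png',p)
p0=cv2.imread('pics/scene0.png'); cv2.imwrite('pics/diff10.png',cv2.absdiff(p,p0)*2)"
```

```text
t 16.83 tip [ 0.5575 -0.268   0.2461] x [-2.5e-03  5.0e-04 -1.0e+00] yaw_y 26.13 F [ 0.11  0.12 -0.09] M [-0.   -0.09  0.01] op 0.007 q [ 0.73  0.74 -0.67  1.56  0.52  1.03  0.37]
```

View pics/s10.png

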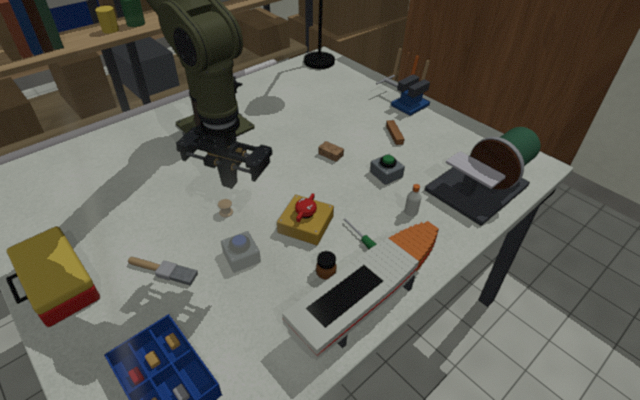

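View pics/diff10.png

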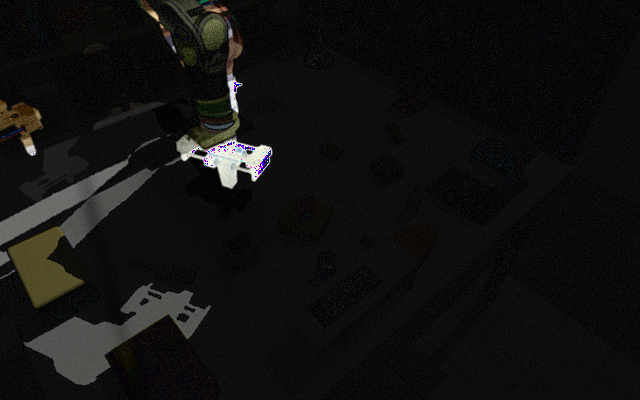

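The difference image shows only the arm and its shadows changed. The red head (305,207), blue (239,242), green (388,160) and the loose items stand as at the start. Handing in.

```bash
python3 -c "
from plant import r
print(r.finish_job())"
```

```text
the job is handed in; nothing more can be done
None
```

The emergency stop test is done and handed in at about 17 s.

- **Stop pressed:** I pushed the red head in with the shut fingertips to about 10.9 mm of travel, at about 7 N. It stayed latched, with the top measured at z = 0.075.
- **Stop released:** I pushed one wing clockwise. The head was still latched at about 0.43 rad and had sprung out (top z = 0.083) when I looked again at about 0.6 rad. The wings returned to rest.
- **Reset:** I pressed the blue button and let it go. It came back up to the same height as before.
- **Final checks:** The arm ended about 18 cm above the blue button with no contact force. I did not go near the green button. Before-and-after pictures show only the arm and its shadows changed.

**Button height:** The cameras put the tops of both buttons at about z = 0.067, not the stated 0.063. Because of that, the blue button reached its end stop earlier than I expected and I pressed it with about 15 N for a moment. I judged it fully in from the tip height (0.0613, about 6 mm of travel) and that force, not by seeing it seated.

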